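# Set the gib of the drilling slide

### The job

The gib of the lock-cylinder drilling slide has worked loose. Turn its red thumbscrew clockwise just until you feel it bottom, without forcing it, so that the brass bush it runs in does not turn in the bridge, then back it off a quarter of a turn. Then check that the slide runs: move the ram by its black knob all the way out to its end stop and leave it there, with the screw still a quarter turn off the bottom and the oil bottle and the spare lock cylinder left where they stand.

Things in the scene. Friction and masses are not known exactly. Their poses are not given: they have to be found in the camera images.
- feed_slide: Grey drilling slide, bolted down; base plate 124 x 280 x 12 mm, origin under its centre on the bench, z up, y along the slide to the end stop. Steel keeper strips beside the ram, top at 40 mm. Bridge over the ram at y = -70 mm, 102 (x) x 44 (y) mm, top at 64 mm, holds the upright thumbscrew at x = 0, y = -70 mm in a brass bush. End stop at y = 126 to 140 mm, top at 44 mm.
- wing_grip (a point): Red thumbscrew: point on its axis in its flat two-lobed wing, 48 mm long (this x), 9 mm thick (y), lobes from 16 mm below to 8 mm above this point; 108 to 110 mm above the bench, higher than all near it. Right-hand thread, clockwise goes down. Free (0.06 N m) for a sixth to two thirds of a turn, then it stops dead; at what angle differs each time and can only be felt. It stays where left.
- bush_mark (a point): Black mark on the rim of the brass bush (flange 26 mm across, 4 mm high, on top of the bridge), 12.5 mm from the screw's axis. The bush is only pressed in: more than about 0.5 N m on the bottomed screw turns it in the bridge and ruins the seat.
- ram (a joint): How far the ram stands out, in m: 0 fully in, 0.06 against the end stop (+y of the slide); starts nearly in and stays where it is left. It takes 1 to 2 N to move with the screw loose, about 5 N with the screw a quarter turn off the bottom, 12 to 20 N with it bottomed.
- ram_knob (a point): Black knob on the ram, point on its axis 82 mm above the bench: upright, round, 23 mm in diameter, 46 to 95 mm above the bench, thickest from 74 to 90 mm; it moves along the slide's y. A brass lock cylinder (17 mm wide, top 85 mm above the bench) is held on the ram and ends 19 mm from the knob's axis on the bridge side, so grip the knob across the slide (along its x).
- oiler: White oil bottle with a red spout, 49 mm across, 152 mm tall, loose, standing behind the slide; origin under its middle.
- spare_cylinder: Loose brass lock cylinder, 17 x 66 x 38 mm, waiting behind the slide; origin under its middle.
- screw_foot (a point): Lower end of the thumbscrew, on its axis, hidden in the bridge about 50 mm above the bench; it goes down 2 mm with each clockwise turn.

How it is judged:
On the way, in this order (a step that is already met when the one before it is completed fails the run):
1. the thumbscrew is turned down until it bottoms (within 10 degrees) (z of screw_foot in the frame of feed_slide below 0.050056 m), for 0.1 s.
2. the thumbscrew is backed off a quarter turn (60 to 120 degrees) from the bottom (z of screw_foot in the frame of feed_slide between 0.050333 and 0.050667 m), for 0.2 s.
3. the ram is moved out to its end stop (within 3 mm) (value of joint ram above 0.057 m), for 0.2 s.
At the end, for the whole second after the job is handed in: The ram rests within 3 mm of its end stop and the thumbscrew stands 60 to 120 degrees (0.33 to 0.67 mm of height) back from where it bottoms (all of step 2 and value of joint ram above 0.057 m and velocity of joint ram between -0.005 and 0.005 m/s); the robot touches nothing.
It fails at once if the screw is forced so hard that the brass bush turns in the bridge by more than about 10 degrees (distance of bush_mark from where it was at the start of the episode above 0.0022 m).
It fails at once if the oil bottle or the spare cylinder is shoved more than 20 mm, or the bottle knocked over (distance of any of oiler, spare_cylinder from where it was at the start of the episode above 0.02 m or angle between oiler's own z axis and vertical above 0.5 rad).
It also fails if it takes over 72 s, if anything falls off the work surface, if the arm or the gripper's body presses on something with over 40 N, if the wrist force passes 120 N, or if a joint passes its speed limit or range.

### The arm

A 6-joint arm with a two-finger parallel gripper is mounted at the origin on a cart in front of the work surface, level with it; the furniture and walls round the work are solid. World frame = base frame: x ahead of the robot, y to its left, z up, the work surface at z = 0. Lengths are in m, angles in rad, forces in N, time in s.
With the tool pointing down it reaches from about 0.275 to 0.875 m from the base axis. Payload 12.5 kg.
Tool frame: the origin (TCP) lies on the centre line of the jaws, within the pads' length; the fingertips stand r.finger_overhang ahead of it and the grasp point (between the pads) lies 3 mm ahead of it (r.finger_overhang is the distance from the TCP to the fingertips, in m); z points along the fingers, y is the line along which they close (so a half turn about z gives the same grasp; the last joint's range is limited). The gripper opens to 85 mm and grips with 20 to 120 N. Pads are 22 mm wide; open, the fingers measure 114 mm over their backs; the gripper's body (76 mm by 85 mm) begins 54 mm behind the grasp point. The pads swing forward as they close: fully open they stand 13 mm farther back than shut.
Start: joints at [1.166, 0.351, 1.652, -0, 1.139, -0.085], TCP at [0.173, 0.522, 0.253] pointing down, gripper open.
Joint ranges: [-2.75, 2.75], [-0.79, 2.1], [0.01, 2.65], [-1.57, 4.71], [0.07, 3.14], [-2.87, 2.87]. Speed limits (rad/s): [2.22, 2.22, 2.79, 3.14, 3.14, 3.14].

### API

Orientations are given as a unit quaternion [x, y, z, w].
In Python, from cell import r, optics gives the robot as it stands. The module is installed in compiled form; this text tells all that it offers. Calls block until the motion is done:
- r.move_to(position, orientation): joint-space move of the TCP to a pose.
- r.move_linear(position, rot=None, vel=0.15): straight line of the TCP; rot=None keeps the orientation; vel is the mean speed in m/s.
- r.set_joints(angles): joint-space move.
- r.set_gripper(opening, squeeze=None): opening from 0.0 (shut) to 1.0 (fully open); squeeze is the grip in N (None keeps the last); returns when the fingers have stopped.
- r.sleep(seconds).
- r.inverse_kinematics(position, orientation): joint angles nearest the present ones, or None.
- optics.get_image(name): name is "scene" or "side" or "wrist"; returns a dict with "pixels" (384x512x3 uint8, red, green, blue), "depth" (384x512 float32, m along the optical axis (not along the pixel's ray), 0 where there is no reading), "fx", "fy", "cx", "cy" (pixels), "camera_from_world" (4x4, takes a point from world to camera coordinates); the wrist camera has in their place "mount" (4x4, takes a point from camera to tool coordinates, whose origin is the TCP and whose axes are the flange's). Camera axes: x right, y down, z forward; pixel columns grow to the right and rows downward; lengths in m; the calibration is good to about 2 mm. A picture is of the moment at which its call begins: read the wrist's pose just before it.
A pose or a line that the arm cannot do raises r.PlanningError and nothing moves.
- r.hand_in(): hands the job in; it is judged then, once.
Readings, each from a call of its own:
- r.current_t(): time.
- r.current_q(): joint angles.
- r.current_qvel(): joint speeds.
- r.current_effort(): joint torques, N m.
- r.current_tool_pos(): TCP position.
- r.current_ee_rot(): TCP orientation.
- r.current_contact_force(): force on the tool from outside, world axes, zero at the start.
- r.current_torque(): the same for the moment, N m.
- r.current_opening(): opening from 0.0 (shut) to 1.0 (fully open).
- r.current_finger_force(): force on a finger pad.
Only numpy, scipy, OpenCV 4.12 (cv2) and the standard library are available. Lean on these libraries where they do the work, as an engineer would, in place of code of your own. Each camera call takes 0.05 s, during which the arm holds its last target. There are 200 camera calls.

## Working session

There is one attempt and no reset: what is moved stays moved. The work goes in short steps, each a Python script; the robot and the scene stay as the last script left them, time stands still between calls to the robot, and variables do not carry over. Pictures are saved under pics/ and viewed, at most 10 in all, crops included, and the job is handed in when it is done.

```bash
mkdir -p pics; python3 - <<'E'
from cell import r, optics
import cv2,numpy as np
ims=[]
for n in ("scene","side","wrist"):
    d=optics.get_image(n); np.savez(f"{n}0.npz",**d)
    cv2.imwrite(f"pics/{n}0.png",d["pixels"][:,:,::-1])
    print(n,{k:np.round(v,3).tolist() for k,v in d.items() if k not in("pixels","depth")})
print(r.current_t(),r.current_tool_pos(),r.current_ee_rot(),r.finger_overhang)
E
```

```text
scene {'fx': 348.291, 'fy': 348.291, 'cx': 256.169, 'cy': 194.731, 'camera_from_world': [[0.541, -0.841, -0.006, -0.317], [-0.52, -0.329, -0.789, 0.382], [0.661, 0.43, -0.615, 0.482], [0.0, 0.0, 0.0, 1.0]]}
side {'fx': 350.699, 'fy': 350.699, 'cx': 263.367, 'cy': 187.427, 'camera_from_world': [[-0.854, -0.52, 0.008, 0.539], [-0.36, 0.581, -0.73, 0.286], [0.375, -0.626, -0.684, 0.705], [0.0, 0.0, 0.0, 1.0]]}
wrist {'fx': 294.007, 'fy': 294.007, 'cx': 258.793, 'cy': 192.415, 'mount': [[-0.001, -0.958, -0.286, 0.073], [1.0, -0.001, 0.0, -0.0], [-0.001, -0.286, 0.958, -0.121], [0.0, 0.0, 0.0, 1.0]]}
0.15 [0.17279677 0.52190322 0.25289085] [ 1.59232083e-01  9.87241076e-01 -4.36152334e-04 -1.04621447e-04] 0.022
```

View pics/scene0.png

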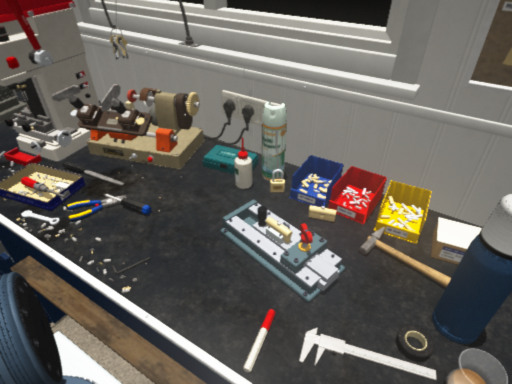

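View pics/side0.png

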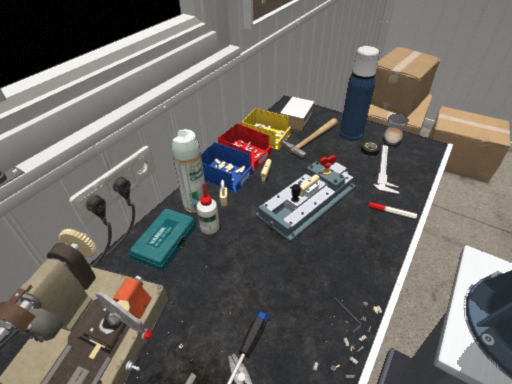

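View pics/wrist0.png

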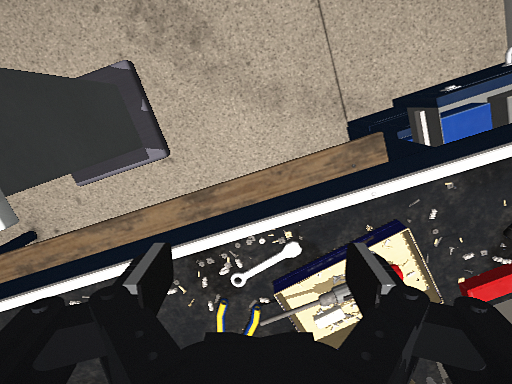

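The scene view shows the red thumbscrew at about (306,235), the knob at (262,215), the oiler at (243,168) and the spare at (322,213). The side view shows the screw at (327,162) and the knob at (295,190). Next I localise these points from depth in both views.

```bash
cat > h.py <<'E'
import numpy as np
def world(d,T=None):
    z=d["depth"]; v,u=np.mgrid[:384,:512]
    p=np.stack([(u-d["cx"])/d["fx"]*z,(v-d["cy"])/d["fy"]*z,z],-1)
    if T is None: T=np.linalg.inv(d["camera_from_world"])
    w=p@T[:3,:3].T+T[:3,3]; w[z==0]=np.nan
    return w
E
python3 - <<'E'
import numpy as np,cv2
from h import world
for n,ws,wk in(("scene",(285,320,215,260),(250,275,200,230)),("side",(310,345,148,180),(285,305,178,205))):
    d=dict(np.load(n+"0.npz")); w=world(d); c=d["pixels"].astype(int)
    red=(c[...,0]>100)&(c[...,1]<60)&(c[...,2]<60); blk=c.max(-1)<45
    for nm,m,b in(("red",red,ws),("blk",blk,wk)):
        k=np.zeros_like(m); k[b[2]:b[3],b[0]:b[1]]=1; p=w[k&m]; 
        p=p[np.isfinite(p[:,0])&(p[:,2]>.05)&(p[:,2]<.13)]
        print(n,nm,len(p),np.median(p,0).round(4),p.min(0).round(3),p.max(0).round(3))
    # whole structure z 0.005..0.03 around slide
    k=(np.abs(w[...,2]-.012)<.003); pts=w[k]; s=np.nanmedian(w[b[2]:b[3],b[0]:b[1]].reshape(-1,3),0)
    pts=pts[np.linalg.norm(pts[:,:2]-s[:2],axis=1)<.28]; print(len(pts),cv2.minAreaRect(pts[:,:2].astype(np.float32)))
    y0,x0=(190,210) if n=="scene" else (130,240)
    cv2.imwrite(f"pics/{n}c.png",cv2.resize(d["pixels"][y0:y0+120,x0:x0+150,::-1],None,fx=5,fy=5,interpolation=2))
E
```

```text
scene red 142 [ 0.5207 -0.1578  0.1081] [ 0.511 -0.175  0.085] [ 0.544 -0.138  0.117]
scene blk 71 [ 0.5504 -0.0372  0.0745] [ 0.547 -0.043  0.051] [ 0.555 -0.028  0.092]
1513 ((0.6552286148071289, -0.0739641785621643), (0.5441611409187317, 0.3784104883670807), 51.28537368774414)
side red 107 [ 0.5254 -0.1519  0.1094] [ 0.513 -0.175  0.092] [ 0.545 -0.137  0.12 ]
side blk 89 [ 0.5544 -0.0271  0.0842] [ 0.547 -0.038  0.05 ] [ 0.565 -0.022  0.098]
1006 ((0.6218931674957275, -0.11009335517883301), (0.5490309000015259, 0.39033013582229614), 41.76515579223633)
```

View pics/scenec.png

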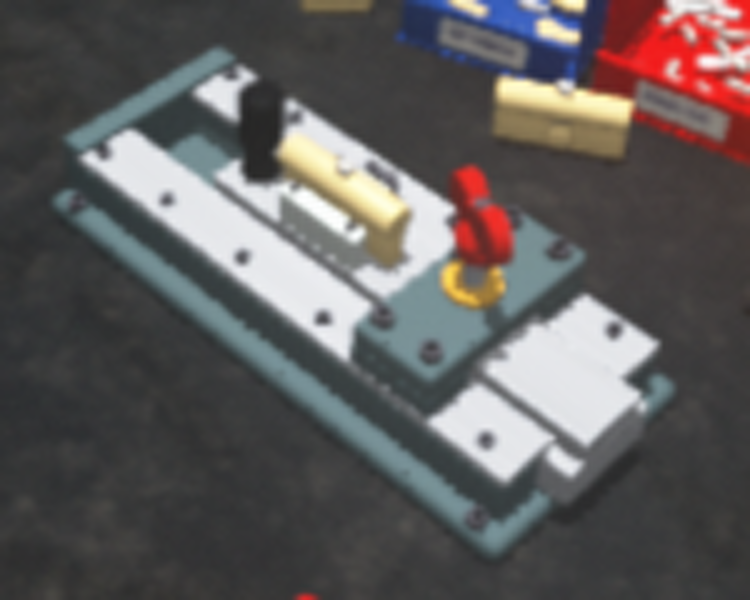

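The crop shows the wing roughly at 45° to the slide over the brass bush at crop (473,283). The knob is at (262,130), on the end-stop side. Next come two wrist-camera views.

```bash
python3 - <<'E'
from cell import r, optics
import cv2,numpy as np
from scipy.spatial.transform import Rotation as R
q=r.current_ee_rot()
out=[]
for i,(x,y) in enumerate([(.53,-.12),(.55,-.08)]):
    r.move_to([x,y,.29],q) if i==0 else r.move_linear([x,y,.29])
    r.sleep(.3)
    T=np.eye(4);T[:3,:3]=R.from_quat(r.current_ee_rot()).as_matrix();T[:3,3]=r.current_tool_pos()
    d=optics.get_image("wrist"); d["T"]=T@d["mount"]; np.savez(f"w{i}.npz",**d)
    out.append(d["pixels"][:,:,::-1]); print(r.current_t(),T[:3,3])
cv2.imwrite("pics/w.png",cv2.resize(np.vstack(out),(800*512//768*1,600*1)) if 0 else cv2.resize(np.hstack(out),(800,300)))
print(r.current_q(),r.current_torque(),r.current_contact_force())
E
```

```text
3.1 [ 0.53004825 -0.11975896  0.28999891]
3.9 [ 0.54981599 -0.08052472  0.29004238]
[-2.28633575e-01  3.25962341e-01  1.59243070e+00 -9.87648737e-04
  1.22331988e+00 -1.47864595e+00] [-0.02959557  0.02341583 -0.04296474] [-0.11664023  0.04027091 -0.29602274]
```

View pics/w.png

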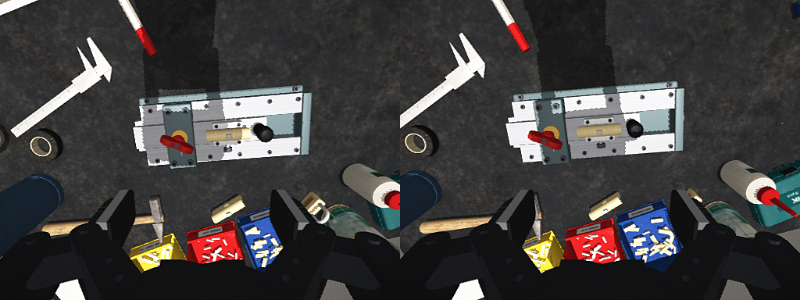

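The wrist views show the wing at about (177,142) and (545,140), the knob at about (262,132) and (635,130), and the brass bush beside the wing. The slide lies along the image row.

```bash
python3 - <<'E'
import numpy as np,cv2
from h import world
for i in(0,1):
    d=dict(np.load(f"w{i}.npz")); w=world(d,d["T"]); c=d["pixels"].astype(int)
    near=np.linalg.norm(w[...,:2]-[.535,-.1],axis=-1)<.16
    red=(c[...,0]>90)&(c[...,1]<70)&(c[...,2]<70)&near&(w[...,2]>.085)
    p=w[red]; rc=cv2.minAreaRect(p[:,:2].astype(np.float32)); x=p[:,:2]-p[:,:2].mean(0); u,s,vt=np.linalg.svd(x,full_matrices=False)
    top=p[p[:,2]>np.percentile(p[:,2],95)]
    print("wing",len(p),p.mean(0).round(4),rc,"pca",np.degrees(np.arctan2(vt[0,1],vt[0,0])),"zmax",p[:,2].max())
    k=np.linalg.norm(w[...,:2]-[.554,-.034],axis=-1)<.03
    p=w[k&(w[...,2]>.088)&(c.max(-1)<60)]; print("knob",len(p),p.mean(0).round(4),cv2.minEnclosingCircle(p[:,:2].astype(np.float32)),p[:,2].max())
    p=w[(c[...,0]-c[...,2]>60)&(c[...,1]>80)&near&(np.abs(w[...,2]-.068)<.004)&(np.linalg.norm(w[...,:2]-[.524,-.155],axis=-1)<.03)]
    if len(p)>3: print("bush",len(p),p.mean(0).round(4),cv2.minEnclosingCircle(p[:,:2].astype(np.float32)))
    for z in(.012,.04,.064):
        m=near&(np.abs(w[...,2]-z)<.003); 
        if z==.064: m&=np.linalg.norm(w[...,:2]-[.524,-.155],axis=-1)<.07
        m=cv2.morphologyEx(m.astype(np.uint8),cv2.MORPH_OPEN,np.ones((2,2)))>0
        print(z,cv2.minAreaRect(w[m][:,:2].astype(np.float32)))
# triangulate wing & knob by pixel centroid
E
```

```text
wing 416 [ 0.5264 -0.1552  0.112 ] ((0.5291962027549744, -0.14778326451778412), (0.05833374336361885, 0.028461100533604622), 79.9452133178711) pca 51.13590458990526 zmax 0.342944235551114
knob 4866 [ 0.5449 -0.0558  0.3256] ((0.5514840483665466, -0.043606456369161606), 0.020965654402971268) 0.3556757344794903
bush 149 [ 0.5232 -0.1527  0.0679] ((0.5270106196403503, -0.15629902482032776), 0.012646797113120556)
0.012 ((0.5543351769447327, -0.11158943176269531), (0.2682666480541229, 0.23986805975437164), 57.96131896972656)
0.04 ((0.5527374744415283, -0.08875967562198639), (0.28569310903549194, 0.11620508879423141), 76.15306854248047)
0.064 ((0.5500668287277222, -0.13882340490818024), (0.09460550546646118, 0.1249125748872757), 70.79168701171875)
wing 420 [ 0.5272 -0.1538  0.1124] ((0.5367112755775452, -0.1283675581216812), (0.09958750009536743, 0.0244586318731308), 72.5626220703125) pca 56.730006166468016 zmax 0.34285229547147217
knob 15335 [ 0.5563 -0.0332  0.3338] ((0.5551895499229431, -0.035132039338350296), 0.02979877032339573) 0.3657569983317119
bush 162 [ 0.5244 -0.1518  0.0677] ((0.5270860195159912, -0.15603932738304138), 0.01241972018033266)
0.012 ((0.555209755897522, -0.10729905962944031), (0.27439045906066895, 0.23631441593170166), 58.3006591796875)
0.04 ((0.5499446988105774, -0.09917494654655457), (0.2745698094367981, 0.11534347385168076), 76.2359619140625)
0.064 ((0.5506670475006104, -0.1435578465461731), (0.09373442083597183, 0.12361174821853638), 66.68529510498047)
```

```bash
python3 - <<'E'
import numpy as np,cv2
from h import world
for i in(0,1):
    d=dict(np.load(f"w{i}.npz")); w=world(d,d["T"]); c=d["pixels"].astype(int)
    red=(c[...,0]>90)&(c[...,1]<70)&(c[...,2]<70)&(np.linalg.norm(w[...,:2]-[.527,-.156],axis=-1)<.04)&(w[...,2]>.085)&(w[...,2]<.13)
    for zl in(.085,.108):
        p=w[red&(w[...,2]>zl)]; x=p[:,:2]-p[:,:2].mean(0); vt=np.linalg.svd(x,full_matrices=False)[2]
        print("wing",len(p),p.mean(0).round(4),cv2.minAreaRect(p[:,:2].astype(np.float32)),"pca",np.degrees(np.arctan2(vt[0,1],vt[0,0])),p[:,2].max())
    k=np.linalg.norm(w[...,:2]-[.554,-.034],axis=-1)<.03
    p=w[k&(w[...,2]>.088)&(w[...,2]<.11)&(c.max(-1)<70)]; print("knob",len(p),p.mean(0).round(4),cv2.minEnclosingCircle(p[:,:2].astype(np.float32)),p[:,2].max())
E
```

```text
wing 413 [ 0.5265 -0.1555  0.1104] ((0.5273970365524292, -0.15598255395889282), (0.045693788677453995, 0.018788250163197517), 64.60990905761719) pca 48.88618572268105 0.11800969092836006
wing 317 [ 0.5274 -0.1565  0.1144] ((0.5277054309844971, -0.15674757957458496), (0.04580904543399811, 0.008896101266145706), 48.96596908569336) pca 49.01321793985394 0.11800969092836006
knob 289 [ 0.5565 -0.035   0.0932] ((0.5570258498191833, -0.034696318209171295), 0.011007496155798435) 0.0963078117024696
wing 416 [ 0.5271 -0.1545  0.1102] ((0.5261509418487549, -0.15396064519882202), (0.04494626075029373, 0.014579087495803833), 48.865108489990234) pca 47.837180067121125 0.11749084367529167
wing 315 [ 0.5282 -0.1553  0.1143] ((0.528148889541626, -0.15606296062469482), (0.04440644383430481, 0.00880482979118824), 48.88226318359375) pca 48.576198730894475 0.11749084367529167
knob 287 [ 0.557  -0.0345  0.0932] ((0.5578073859214783, -0.03430363908410072), 0.011260746978223324) 0.09624607436001381
```

```bash
cat >> h.py <<'E'
from scipy.spatial.transform import Rotation as R
def down(deg):
    "tool pointing down, closing line (tool y) at deg from world x"
    a=np.radians(deg); y=np.array([np.cos(a),np.sin(a),0]); z=np.array([0,0,-1.])
    return R.from_matrix(np.stack([np.cross(y,z),y,z],1)).as_quat()
S=np.array([.5275,-.1563]); A0=138.9; ZG=.113
E
python3 - <<'E'
from cell import r
from h import *
o=down(A0); print(np.degrees(r.inverse_kinematics([*S,.18],o)).round(1))
r.move_to([*S,.18],o); r.set_gripper(.45,20)
r.move_linear([*S,ZG],vel=.08); r.sleep(.3)
print(r.current_t(),r.current_contact_force(),r.current_torque())
r.set_gripper(0,20); r.sleep(.3)
print(r.current_t(),r.current_opening(),r.current_finger_force(),r.current_contact_force(),r.current_torque(),np.degrees(r.current_q()).round(1),r.current_tool_pos())
E
```

```text
[ -21.4   25.1   98.6   -0.    56.3 -160.3]
6.9083 [-0.07079024 -0.16030192 -0.21349705] [ 0.0453651  -0.004212    0.03992137]
7.5167 0.22100073773169784 19.673499121945703 [ 1.61757774 -2.12852876  2.21719968] [-0.42861201 -0.31603425  0.02096375] [ -21.4   30.7  101.    -0.    48.2 -160.3] [ 0.52780635 -0.15648868  0.11322108]
```

```bash
python3 - <<'E'
from cell import r,optics
import cv2,numpy as np
o=[]
for n,(y,x) in(("scene",(180,240)),("side",(110,260)),("wrist",(200,150))):
    p=optics.get_image(n)["pixels"][:,:,::-1]; hw=(110,130) if n!="wrist" else (184,216)
    o.append(cv2.resize(p[y:y+hw[0],x:x+hw[1]],(266,300),interpolation=2))
cv2.imwrite("pics/g.png",np.hstack(o))
E
```

```text
(no output)
```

View pics/g.png

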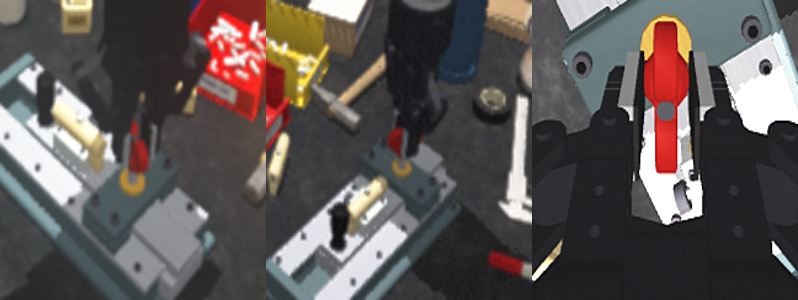

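The wrist crop shows the wing at (665,100) lined up and centred between the pads, which bear on the hub. At 20 N the grip also limits the torque. I'll turn in small steps, watching the moment.

```bash
cat > turn.py <<'E'
from cell import r
from h import *
def go(a):  # a = clockwise turn in degrees from the grasp
    r.set_joints(r.inverse_kinematics([*S,ZG-.002*a/360],down(A0-a)))
def tz():
    v=[]
    for _ in range(3): r.sleep(.02); v.append(r.current_torque()[2])
    return float(np.mean(v))
E
python3 - <<'E'
from turn import *
a=0;log=[];t0=r.current_t();hit=None
while a<252:
    a+=4 if a<48 else 2
    go(a); t=tz(); log.append((a,round(t,3)))
    base=np.median([x[1] for x in log[3:10]]) if len(log)>6 else 0.06
    if abs(t-base)>.10:
        r.sleep(.1); t=tz(); log.append((a,round(t,3)))
        if abs(t-base)>.10: hit=a;break
    if r.current_t()-t0>22: break
print(log); print(hit,base,r.current_t(),r.current_torque(),r.current_contact_force(),r.current_opening(),np.degrees(r.current_q()).round(1))
E
```

```text
[(4, 0.02), (8, 0.036), (12, 0.022), (16, -0.008), (20, 0.028), (24, 0.036), (28, 0.018), (32, 0.003), (36, 0.016), (40, 0.014), (44, 0.024), (48, 0.019), (50, 0.012), (52, 0.025), (54, 0.016), (56, 0.034), (58, 0.042), (60, 0.06), (62, 0.052), (64, 0.057), (66, 0.054), (68, 0.043), (70, 0.073), (72, 0.059), (74, 0.033), (76, 0.07), (78, 0.065), (80, 0.046), (82, 0.054), (84, 0.021), (86, 0.042), (88, 0.053), (90, 0.058), (92, 0.124), (92, 0.137)]
92 0.016 18.0167 [-0.1109579  -0.50027566  0.13116771] [ 2.87748489 -1.71717609  6.69626826] 0.21940482151734575 [-21.3  30.7 101.1   0.   48.2 -68.4]
```

```bash
python3 - <<'E'
from turn import *
a=92;log=[]
while a<101:
    a+=1; go(a); t=tz(); log.append((a,round(t,3)))
    if t>.28: break
r.sleep(.2); print(log,tz(),r.current_t(),r.current_contact_force(),r.current_opening())
from cell import optics; import cv2
p=optics.get_image("wrist")["pixels"][:,:,::-1]
cv2.imwrite("pics/g2.png",cv2.resize(p[190:384,150:366],None,fx=2,fy=2))
E
```

```text
[(93, 0.203), (94, 0.235), (95, 0.229), (96, 0.27), (97, 0.104), (98, 0.133), (99, 0.242), (100, 0.156), (101, 0.187)] 0.21636702556317364 20.9667 [2.08963542 1.47808833 6.66256089] 0.22237583697695132
```

View pics/g2.png

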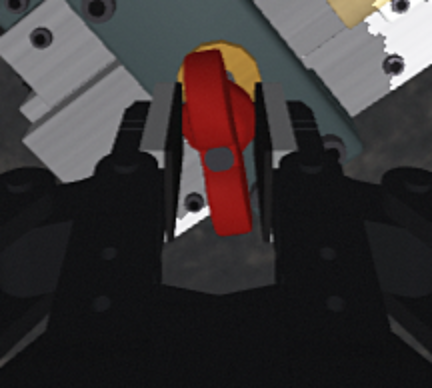

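The wing now sits about 11° off the pads. The screw stopped at about 90° of turn and the pads slipped at about 0.25 N m, so it is bottomed. Next I back off 90° and check the angle by camera.

```bash
python3 - <<'E'
from turn import *
from cell import optics
import cv2
log=[]
for a in list(range(99,90,-2))+list(range(86,10,-5))+[11]:
    go(a); log.append((a,round(r.current_torque()[2],2)))
print(log,r.current_t()); r.sleep(.2)
r.set_gripper(.45); r.sleep(.1)
r.move_linear([*S,.2],vel=.1)
r.move_to([.53,-.12,.29],down(71.7)); r.sleep(.3)
T=np.eye(4);T[:3,:3]=R.from_quat(r.current_ee_rot()).as_matrix();T[:3,3]=r.current_tool_pos()
d=optics.get_image("wrist"); w=world(d,T@d["mount"]); c=d["pixels"].astype(int)
red=(c[...,0]>90)&(c[...,1]<70)&(c[...,2]<70)&(np.linalg.norm(w[...,:2]-S,axis=-1)<.04)&(w[...,2]>.108)&(w[...,2]<.13)
p=w[red]; print(len(p),p.mean(0).round(4),cv2.minAreaRect(p[:,:2].astype(np.float32)),r.current_t())
x=p[:,:2]-p[:,:2].mean(0); vt=np.linalg.svd(x,full_matrices=False)[2]; print(np.degrees(np.arctan2(vt[0,1],vt[0,0])))
k=np.linalg.norm(w[...,:2]-[.557,-.0345],axis=-1)<.03
p=w[k&(w[...,2]>.088)&(w[...,2]<.11)&(c.max(-1)<70)];print("knob",cv2.minEnclosingCircle(p[:,:2].astype(np.float32)))
cv2.imwrite("pics/w3.png",cv2.resize(d["pixels"][130:230,150:380,::-1],None,fx=3,fy=3))
E
```

```text
[(99, np.float64(0.04)), (97, np.float64(-0.06)), (95, np.float64(0.03)), (93, np.float64(0.01)), (91, np.float64(0.01)), (86, np.float64(-0.03)), (81, np.float64(0.02)), (76, np.float64(-0.08)), (71, np.float64(-0.01)), (66, np.float64(-0.03)), (61, np.float64(-0.05)), (56, np.float64(-0.04)), (51, np.float64(-0.04)), (46, np.float64(-0.04)), (41, np.float64(-0.04)), (36, np.float64(-0.08)), (31, np.float64(-0.06)), (26, np.float64(0.0)), (21, np.float64(-0.03)), (16, np.float64(-0.07)), (11, np.float64(-0.07)), (11, np.float64(-0.01))] 26.5167
320 [ 0.5274 -0.1564  0.1143] ((0.5278342962265015, -0.1568257212638855), (0.04601949825882912, 0.009144150651991367), 45.633907318115234) 29.4917
46.16457864069779
knob ((0.5571399927139282, -0.03459727764129639), 0.011204179376363754)
```

View pics/w3.png

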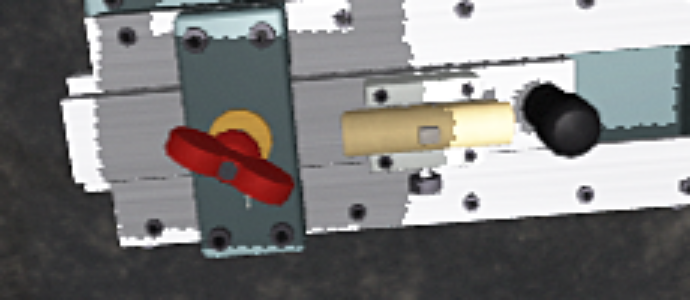

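The wing now lies at 46° against about -41° at the bottom, so it is roughly 87° off, and the ram has not moved. In the crop the knob is at (575,125) with clear sides. Next I move the ram out.

```bash
python3 - <<'E'
from cell import r
from h import *
K=np.array([.5572,-.0346]); u=np.array([np.cos(np.radians(76.2)),np.sin(np.radians(76.2))]); o=down(-13.8); z=.085
r.move_to([*K,.17],o); r.set_gripper(.7,50); r.move_linear([*K,z],vel=.1)
r.set_gripper(0,50); r.sleep(.2)
f0=r.current_contact_force()[:2]@u; print(r.current_t(),r.current_opening(),f0)
s=0;log=[]
while s<.064:
    ds=.01 if s<.045 else .0015
    s+=ds; r.move_linear([*(K+u*s),z],vel=.03); r.sleep(.03); f=-(r.current_contact_force()[:2]@u-f0); log.append((round(s,4),round(f,1)))
    if f>15 or r.current_t()>52: break
print(log,r.current_t(),((r.current_tool_pos()[:2]-K)@u).round(4))
E
```

```text
32.9333 0.24877935122682304 -1.1866691355255294
[(0.01, np.float64(2.8)), (0.02, np.float64(2.2)), (0.03, np.float64(2.7)), (0.04, np.float64(1.8)), (0.05, np.float64(2.8)), (0.0515, np.float64(3.3)), (0.053, np.float64(5.0)), (0.0545, np.float64(4.4)), (0.056, np.float64(4.1)), (0.0575, np.float64(12.5)), (0.059, np.float64(23.7))] 37.2167 0.056
```

```bash
python3 - <<'E'
from cell import r,optics
from h import *
import cv2
r.sleep(.3); p0=r.current_tool_pos(); r.set_gripper(.7); r.sleep(.1)
r.move_linear([p0[0],p0[1],.18],vel=.1)
r.move_to([.53,-.12,.29],down(71.7)); r.sleep(.3)
T=np.eye(4);T[:3,:3]=R.from_quat(r.current_ee_rot()).as_matrix();T[:3,3]=r.current_tool_pos()
d=optics.get_image("wrist"); w=world(d,T@d["mount"]); c=d["pixels"].astype(int)
p=w[(c[...,0]>90)&(c[...,1]<70)&(c[...,2]<70)&(np.linalg.norm(w[...,:2]-S,axis=-1)<.04)&(w[...,2]>.108)&(w[...,2]<.13)]
print(cv2.minAreaRect(p[:,:2].astype(np.float32)))
k=np.linalg.norm(w[...,:2]-[.5705,.0198],axis=-1)<.03
p=w[k&(w[...,2]>.088)&(w[...,2]<.11)&(c.max(-1)<70)];C=np.array(cv2.minEnclosingCircle(p[:,:2].astype(np.float32))[0]);print("knob",C,"travel",np.linalg.norm(C-[.5571,-.0346]),r.current_t(),r.current_contact_force())
cv2.imwrite("pics/w4.png",cv2.resize(d["pixels"][130:230,150:410,::-1],None,fx=3,fy=3))
E
```

```text
((0.5276139378547668, -0.15685883164405823), (0.04582284018397331, 0.009434174746274948), 46.720237731933594)
knob [0.57060486 0.01913481] travel 0.0554058795773417 41.0667 [0.80302311 0.5130522  1.30636154]
```

View pics/w4.png

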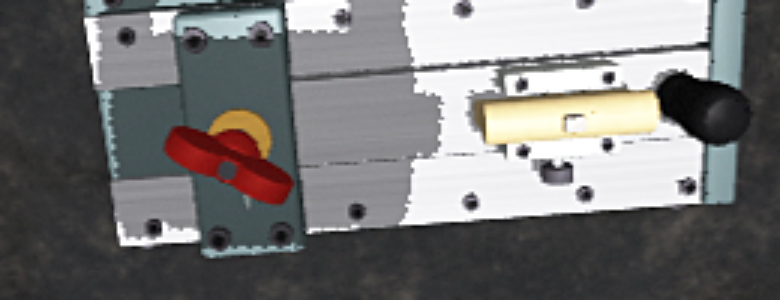

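The ram's front edge meets the end stop at crop (705,140), with 55 mm of travel and a firm stop felt. The wing is unchanged and the gripper is clear, so I'm handing in.

```bash
python3 -c "
from cell import r
print(r.hand_in())"
```

```text
the job is handed in; nothing more can be done
None
```

I handed the job in; no verdict came back: the screw was bottomed at about 0.25 N m and backed off about 87° by camera, the ram rests against its end stop, and the arm never went near the bottle or spare cylinder.

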